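Level the clinic's precision balance

TASK

The precision balance on the clinic counter has been moved and no longer stands level. Turn the two black levelling knobs at its front corners until the bubble of its round level lies fully inside the black ring, then let go. Do not press on the weighing pan, and leave the things around the balance where they are.

Things in the scene. Friction and masses are not known exactly. Their poses are not given: they have to be found in the camera images.
- balance: The precision balance's feet, which never shift. White-grey housing 225 x 170 mm, deck 58 mm high. Origin: on the counter below its middle; x points from its front (display, knobs) to its back, y to its left, z straight up. Rear foot, a fixed swivel: x +95, y 0 mm. Upright front screws: x -85, y +135 (left) and -135 mm (right), each in a lug 26 mm wide, 50 mm clear of the housing's side.
- housing: The housing that tilts on the three feet, with display, level and pan. Origin at the rear foot, on the counter; its axes match balance when it is level (z vertical). At the start it leans by 0.008 to 0.025 rad. It rests firmly on its screws. Raising one front corner tilts it about the line through the rear foot and the other screw, 0.0059 rad per radian of knob.
- grip_left (a point): On the axis of the left (+y) black levelling knob, 52 mm above the counter, where the TCP goes in a grasp from above. Round knurled knob, 32 mm in diameter, 30 to 54 mm above the counter, white line on top; upright axis, it does not rise or sink as it turns. The lug under it is at most 26 mm high. Keep the fingers within 45 mm of the axis to clear the housing. The point's axes turn with the knob.
- grip_right (a point): The same on the right (-y) knob, alike in every way. Either knob turned CLOCKWISE seen from above RAISES its own corner of the housing, counter-clockwise lowers it, 8 mm a full turn (1.27 mm per radian). It turns stiffly (about 0.06 N m) and stays where it is left. At the start each is at most 2.7 rad from its level setting; the thread stops 3.1 rad either side of it.
- level_ring (a point): Centre of the round bull's-eye level on the deck's front right: green disc of 47 mm diameter in a silver rim of 55 mm, 64 mm above the counter, with a black ring of 16 mm inner diameter at its centre. At x -68, y -50 mm in the balance's frame. Axes as housing.
- bubble_mid (a point): Centre of the level's bubble, a pale disc of 10 mm diameter. It moves to the high side, 0.6 mm per 0.001 rad of tilt (3.5 mm per radian of one knob), and sits at level_ring when the housing is level. Raising the left corner moves it along (-0.6, +0.8) in the balance's x, y; raising the right corner along (-0.6, -0.8). Axes as housing.
- pan: The round stainless weighing pan, 120 mm in diameter, its top 72 mm above the counter; origin on its axis, 12 mm below its top. Must not be pressed.
- amber_bottle: Bystander: brown bottle with black cap, 58 mm in diameter, 125 mm high, standing left of the balance. Origin: centre of its underside.
- tablet_jar: Bystander: white tablet jar with blue cap, 52 mm in diameter, 75 mm high, standing right of the balance. Origin: centre of its underside.
- test_box: Bystander: red and white carton of test kits, 70 x 110 x 45 mm (x, y, z), behind the balance. Origin: centre of its underside.

How it is judged:
By the outcome, as a careful person would: the job done as asked, in the order asked, and still so for the second after the job is handed in, with the robot touching nothing.
It also fails if it takes over 54 s, if anything falls off the work surface, if the arm or the gripper's body presses on something with over 40 N, if the wrist force passes 120 N, or if a joint passes its speed limit or range.

ROBOT

A 7-joint arm with a two-finger parallel gripper is mounted at the origin on the work surface. World frame = base frame: x ahead of the robot, y to its left, z up, the work surface at z = 0. Lengths are in m, angles in rad, forces in N, time in s.
With the tool pointing down it reaches from about 0.4 to 0.85 m from the base axis. Payload 10.4 kg.
Tool frame: the origin (TCP) lies between the finger pads, 19 mm behind the fingertips; this is the grasp point; z points along the fingers, y is the line along which they close (so a half turn about z gives the same grasp; the last joint's range is limited). The gripper opens to 87 mm and grips with 3 to 60 N. Pads are 19 mm wide; open, the fingers measure 117 mm over their backs; the gripper's body (75 mm by 190 mm) begins 51 mm behind the grasp point.
Start: joints at [-1.366, 0.332, -0.065, 1.46, 0.022, 1.35, -0.088], TCP at [0.141, 0.609, 0.241] pointing down, gripper open.
Joint ranges: [-2.6, 2.6], [-0.5, 2.12], [-1.47, 1.34], [0.16, 2.42], [-1.27, 4.41], [0.06, 2.06], [-2.6, 2.6]. Speed limits (rad/s): [2.22, 2.22, 2.79, 2.79, 3.14, 3.14, 3.14].

INTERFACE

Orientations are given as a unit quaternion [x, y, z, w].
In Python, from bench import * gives the robot as it stands.
- The arm moves only by the tool carry_out, never from a script. Its argument "deltas" is a list of rows, each an object with "hand": the finger opening in mm, from 0 to 87; "dp": the shift along the tool's x, y, z each as a share of 250 mm, from -1 to 1, a list of three; "spin": the turn about the tool's z as a share of pi rad, from -1 to 1. In form: [{"hand": hand, "dp": [dx, dy, dz], "spin": spin}, ...]. A call has 1 to 20 rows; each row is the pose to reach, as a shift and turn from the pose commanded when the call began, along the tool's axes at that moment, turning the shorter way round; what a row does not reach only later rows make up. A row lasts 1/10 s, in which the tool goes at most 50 mm and 8.59 degrees, less where a joint would pass 70% of its speed; a pose out of reach is approached as far as the arm can. A call with a number of a shift or a turn outside -1 to 1 is refused whole. A call with a gripper value outside its range is refused whole. The fingers move at their own pace and stop on an object; "force" is the grip in N (left out, the last holds). Time passes only in rows, so rows that repeat a pose let the fingers close. It gives the time, the measured TCP pose, the force, the opening and the grip force at its end, in the units of the state.
- read_state(): the state, without advancing time (a new reading comes with each control period).
- camera(name): name is "scene" or "top" or "wrist"; returns the picture (384x512x3 uint8, red, green, blue); there is no depth.
- get_calibration(name): a dict with "fx", "fy", "cx", "cy" (pixels), "R" (3x3) and "t" (3): a world point X has camera coordinates R X + t; the wrist camera has in their place "mount" (4x4, takes a point from camera to tool coordinates, whose origin is the TCP and whose axes are the flange's). Camera axes: x right, y down, z forward; pixel columns grow to the right and rows downward; lengths in m; the calibration is good to about 2 mm. A picture is of the moment at which its call begins: read the wrist's pose just before it. get_calibration takes no time and is no camera call.
- close_job(): hands the job in; it is judged then, once.
The state is a dict: "time": time; "joint_positions": joint angles; "joint_vel": joint speeds; "joint_torque": joint torques, N m; "ee_pos": TCP position; "eef_rot": TCP orientation; "ft_force": force on the tool from outside, world axes, zero at the start; "torque": the same for the moment, N m; "width": finger opening in m; "grip_force": force on a finger pad.
Only numpy, scipy, OpenCV 4.12 (cv2) and the standard library are available. Lean on these libraries where they do the work, as an engineer would, in place of code of your own. Each camera call takes 0.05 s, during which the arm holds its last target. There are 200 camera calls.

## Working session

There is one attempt and no reset: what is moved stays moved. The work goes in short steps, Python scripts to look and compute and a tool call to move; the robot and the scene stay as the last step left them, time stands still between calls to the robot, and variables do not carry over. Pictures are saved under pics/ and viewed, at most 10 in all, crops included, and the job is handed in when it is done.

Besides the shell and the picture viewer there is one more tool, called as a command line: name --argument value ..., lists and objects as JSON in quotes. carry_out: Moves the arm, as the interface text tells. Its arguments: {"type":"object","properties":{"deltas":{"type":"array","items":{"type":"object","properties":{"hand":{"type":"number"},"dp":{"type":"array","items":{"type":"number","minimum":-1,"maximum":1}},"spin":{"type":"number","minimum":-1,"maximum":1}}}},"force":{"type":"number"}},"required":["deltas"]}

```bash
mkdir -p pics; ls; python3 - <<'E'
from bench import *
import cv2,numpy as np
s=read_state();print(s['time'],s['ee_pos'],s['eef_rot'],s['width'],s['ft_force'])
for n in("top","scene"):
    c=get_calibration(n);print(n,{k:np.round(v,3).tolist() for k,v in c.items()})
    im=camera(n);cv2.imwrite(f"pics/{n}0.png",im[:,:,::-1])
print(get_calibration("wrist"))
E
```

```text
pics
0.0 [0.14104491 0.60848942 0.24043522] [ 1.13650323e-01  9.93520540e-01 -7.33543673e-04 -5.73506702e-05] 0.08712372831574057 [0.68143451 0.21099199 0.52575196]
top {'fx': 453.714, 'fy': 453.714, 'cx': 254.099, 'cy': 186.411, 'R': [[-0.054, -0.999, 0.005], [-0.976, 0.052, -0.213], [0.212, -0.016, -0.977]], 't': [0.047, 0.629, 1.13]}
scene {'fx': 500.134, 'fy': 500.134, 'cx': 250.392, 'cy': 191.01, 'R': [[0.435, 0.9, -0.005], [0.759, -0.37, -0.535], [-0.484, 0.23, -0.845]], 't': [-0.306, -0.41, 1.418]}
{'fx': 269.13113502049384, 'fy': 269.13113502049384, 'cx': 256.0699273731661, 'cy': 188.8233837744148, 'mount': array([[-2.49317965e-04, -9.63621193e-01, -2.67271650e-01,
         7.42612106e-02],
       [ 9.99999889e-01, -3.47203355e-04,  3.18980985e-04,
         4.97258463e-04],
       [-4.00174450e-04, -2.67271541e-01,  9.63621172e-01,
        -1.43108598e-01],
       [ 0.00000000e+00,  0.00000000e+00,  0.00000000e+00,
         1.00000000e+00]])}
```

View pics/top0.png

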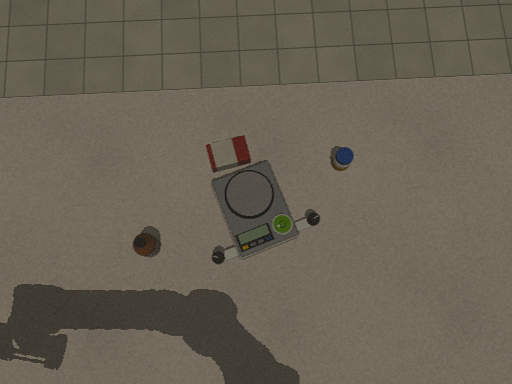

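View pics/scene0.png

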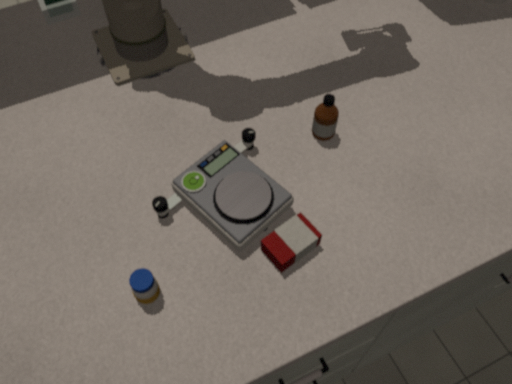

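The top view shows the knobs at about (218,257) (left) and (313,219) (right), and the green level at (283,224). The scene view has the knobs at (249,135) and (160,205). Next I'll segment them and triangulate.

```bash
cat > h.py <<'E'
from bench import *
import cv2,numpy as np
from scipy.spatial.transform import Rotation as Ro
def cal(n,s=None):
    c=get_calibration(n)
    if n=="wrist":
        T=np.eye(4);T[:3,:3]=Ro.from_quat(s['eef_rot']).as_matrix();T[:3,3]=s['ee_pos']
        M=np.linalg.inv(T@c['mount']);return c,M[:3,:3],M[:3,3]
    return c,np.array(c['R']),np.array(c['t'])
def ray(k,uv,z):
    c,R,t=k;o=-R.T@t
    d=R.T@np.array([(uv[0]-c['cx'])/c['fx'],(uv[1]-c['cy'])/c['fy'],1]);return o+d*(z-o[2])/d[2]
def proj(k,X):
    c,R,t=k;p=R@X+t;return np.array([c['fx']*p[0]/p[2]+c['cx'],c['fy']*p[1]/p[2]+c['cy']])
def blob(m,near,minA=20):
    n,l,st,ce=cv2.connectedComponentsWithStats(m.astype(np.uint8))
    i=min((i for i in range(1,n) if st[i,4]>=minA),key=lambda i:np.hypot(*(ce[i]-near)));return ce[i],st[i]
def green(im):
    h=cv2.cvtColor(im,cv2.COLOR_RGB2HSV);return (h[...,0]>30)&(h[...,0]<60)&(h[...,1]>150)&(h[...,2]>60)
E
python3 - <<'E'
from h import *
for n,L,Rr,G in(("top",(218,257),(313,219),(283,224)),("scene",(249,135),(160,205),(193,181))):
    im=cv2.imread(f"pics/{n}0.png")[:,:,::-1];k=cal(n)
    m=im.max(2)<45
    P=[]
    for q in(L,Rr):
        c,st=blob(m,q);P.append(ray(k,c,.045));print(n,c,st,P[-1])
    g,st=blob(green(im),G);print("green",g,st,ray(k,g,.064))
    d=P[0]-P[1];print("dist",np.linalg.norm(d),"yaw",np.arctan2(-d[0],d[1]))
t=cv2.imread("pics/top0.png")[195:275,195:335];s=cv2.imread("pics/scene0.png")[115:225,145:265]
cv2.imwrite("pics/c1.png",np.hstack([cv2.resize(t,(420,300),interpolation=2),cv2.resize(s,(327,300),interpolation=2)]))
E
```

```text
top [218.2  257.21] [212 251  13  13 100] [0.45272499 0.11621277 0.045     ]
top [312.4        218.72380952] [307 213  12  12 105] [ 0.54027235 -0.13683277  0.045     ]
green [282.12807882 223.42364532] [274 215  17  18 203] [ 0.52957368 -0.05441745  0.064     ]
dist 0.26776217936052643 yaw 0.333084305038833
scene [247.87804878 135.99186992] [243 129  12  14 123] [0.45555193 0.11338018 0.045     ]
scene [160.11409396 204.5033557 ] [153 197  14  16 149] [ 0.54263664 -0.13975338  0.045     ]
green [192.29213483 181.20224719] [184 174  19  14 178] [ 0.52951662 -0.05693694  0.064     ]
dist 0.26769450436001263 yaw 0.3313435261134888
```

View pics/c1.png

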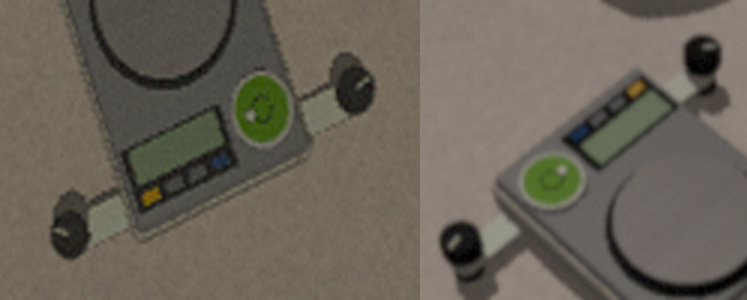

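Yaw of the balance is about 0.332, and both views agree on the knob positions to within about 3 mm. The bubble sits towards the lower left of the ring. I'll move over the level for a close wrist view.

carry_out --deltas '[{"hand":87,"dp":[-0.72,-0.745,0.09],"spin":0},{"hand":87,"dp":[-0.72,-0.745,0.09],"spin":0},{"hand":87,"dp":[-0.72,-0.745,0.09],"spin":0},{"hand":87,"dp":[-0.72,-0.745,0.09],"spin":0},{"hand":87,"dp":[-0.72,-0.745,0.09],"spin":0},{"hand":87,"dp":[-0.72,-0.745,0.09],"spin":0}]'

```text
time: 0.7
ee_pos: [0.2776, 0.3818, 0.2182]
eef_rot: [0.117, 0.993, -0.001, 0.0]
ft_force: [-1.0, 0.2, 0.3]
width: 0.0872
grip_force: 0.0
```

carry_out --deltas '[{"hand":50,"dp":[-0.72,-0.745,0.09],"spin":0},{"hand":50,"dp":[-0.72,-0.745,0.09],"spin":0},{"hand":50,"dp":[-0.72,-0.745,0.09],"spin":0},{"hand":50,"dp":[-0.72,-0.745,0.09],"spin":0},{"hand":50,"dp":[-0.72,-0.745,0.09],"spin":0},{"hand":50,"dp":[-0.72,-0.745,0.09],"spin":0}]'

```text
time: 1.3
ee_pos: [0.4096, 0.1601, 0.1959]
eef_rot: [0.117, 0.993, -0.0, 0.0]
ft_force: [0.1, -0.3, -0.0]
width: 0.0519
grip_force: 0.0
```

carry_out --deltas '[{"hand":87,"dp":[-0.72,-0.745,0.09],"spin":0},{"hand":87,"dp":[-0.72,-0.745,0.09],"spin":0},{"hand":87,"dp":[-0.72,-0.745,0.09],"spin":0},{"hand":87,"dp":[-0.72,-0.745,0.09],"spin":0},{"hand":87,"dp":[-0.72,-0.745,0.09],"spin":0},{"hand":87,"dp":[-0.72,-0.745,0.09],"spin":0},{"hand":87,"dp":[-0.72,-0.745,0.09],"spin":0},{"hand":87,"dp":[-0.72,-0.745,0.09],"spin":0},{"hand":87,"dp":[-0.72,-0.745,0.09],"spin":0}]'

```text
time: 2.2
ee_pos: [0.5407, -0.0552, 0.1737]
eef_rot: [0.112, 0.994, 0.001, -0.0]
ft_force: [1.5, 0.1, 0.5]
width: 0.087
grip_force: 0.0
```

```bash
python3 - <<'E'
from h import *
s=read_state();print(s['time'],s['ee_pos'],s['eef_rot'],np.round(s['joint_positions'],3),s['ft_force'])
im=camera("wrist");cv2.imwrite("pics/w1.png",im[:,:,::-1])
k=cal("wrist",s)
g=green(im);c,st=blob(g,proj(k,np.array([.529,-.055,.064])),200);print(c,st,ray(k,c,.064))
u,v=map(int,c);cv2.imwrite("pics/w1c.png",cv2.resize(im[v-50:v+50,u-50:u+50,::-1],(500,500),interpolation=2))
print(u-50,v-50)
E
```

```text
2.2 [ 0.54069744 -0.05521157  0.17372361] [ 1.12326345e-01  9.93671206e-01  5.40511133e-04 -1.87495378e-04] [-0.536  0.223  0.634  1.796 -0.144  1.169  1.488] [1.45350365 0.08831542 0.50219473]
[252.88439672 179.14339861] [ 230  156   48   47 1583] [ 0.52663346 -0.05442945  0.064     ]
202 129
```

View pics/w1.png

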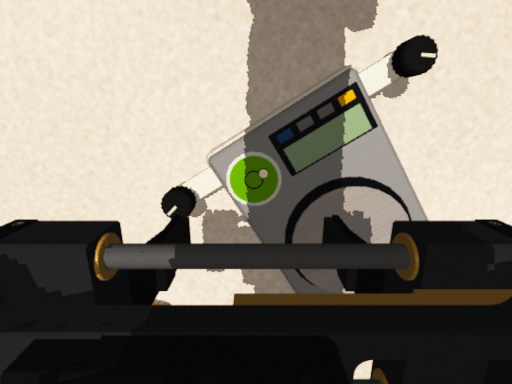

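View pics/w1c.png

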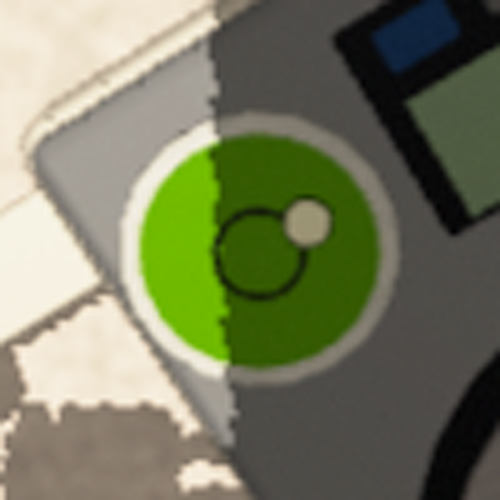

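The wrist view shows the ring centre at about (254,180) and the bubble at about (263,173), front-left of centre. I'll measure this precisely, together with both knobs.

```bash
cat >> h.py <<'E'
YAW=.332
def bub(im,k,near=None,save=None):
    near=proj(k,np.array([.529,-.055,.064])) if near is None else near
    c,st=blob(green(im),near,100);x,y,w,h=st[:4];p=4
    sub=im[y-p:y+h+p,x-p:x+w+p];g=green(sub).astype(np.uint8)
    n,l,s2,_=cv2.connectedComponentsWithStats(g)
    cs,_=cv2.findContours(g,0,1);hull=cv2.convexHull(np.vstack([c for c in cs if len(c)>8]))
    e=cv2.fitEllipse(hull);ring=np.array(e[0])+[x-p,y-p]
    ins=cv2.drawContours(np.zeros_like(g),[hull],0,1,-1)
    hsv=cv2.cvtColor(sub,cv2.COLOR_RGB2HSV)
    b=(cv2.erode(ins,np.ones((3,3)))>0)&(hsv[...,1]<130)&(hsv[...,2]>90)
    n,l,s2,ce=cv2.connectedComponentsWithStats(b.astype(np.uint8));i=1+np.argmax(s2[1:,4])
    bb=ce[i]+[x-p,y-p]
    d=(ray(k,bb,.064)-ray(k,ring,.064))[:2]*1000
    B=np.array([[np.cos(YAW),np.sin(YAW)],[-np.sin(YAW),np.cos(YAW)]])@d
    a=np.linalg.solve(3.5*np.array([[-.6,-.6],[.8,-.8]]),-B)
    print("ring",ring,e[1],ray(k,ring,.064)[:2],"bub",bb,"area",s2[i,4],"offset mm bal",B.round(2),"turn CW rad L,R",a.round(2),"spin",(a/np.pi).round(3))
    if save: cv2.imwrite(save,cv2.resize(im[y-p:y+h+p,x-p:x+w+p,::-1],(400,400),interpolation=2))
def tool(s,X):
    return Ro.from_quat(s['eef_rot']).inv().apply(np.array(X)-s['ee_pos'])/.25
E
python3 - <<'E'
from h import *
s=read_state();k=cal("wrist",s);im=cv2.imread("pics/w1.png")[:,:,::-1]
bub(im,k)
m=im.max(2)<70
for q in((180,202),(415,56)):
    c,st=blob(m,q,60);print(c,st,ray(k,c,.045))
print(tool(s,[.541,-.139,.09]))
E
```

```text
ring [253.37604523 178.89866257] (45.83089828491211, 47.420780181884766) [ 0.52660864 -0.05406843] bub [262.97058824 173.05882353] area 68 offset mm bal [-0.   10.87] turn CW rad L,R [-1.94  1.94] spin [-0.618  0.618]
[253.55074233 305.8424362 ] [    0   177   512   207 70454] [ 0.68246227 -0.09018308  0.045     ]
[413.35698282  56.47647498] [ 392   36   45   42 1339] [0.45090981 0.11501848 0.045     ]
[-0.07573935 -0.3262559   0.33497368]
```

The bubble offset is about (0, 10.9) mm, so the right knob needs about +1.94 rad clockwise and the left about −1.94. I'll do the right knob first, pre-spinning so joint 7 stays in range.

carry_out --deltas '[{"hand":50,"dp":[-0.07,-0.325,0],"spin":-0.46},{"hand":50,"dp":[-0.07,-0.325,0],"spin":-0.46},{"hand":50,"dp":[-0.07,-0.325,0.1],"spin":-0.46},{"hand":50,"dp":[-0.07,-0.325,0.2],"spin":-0.46},{"hand":50,"dp":[-0.07,-0.325,0.25],"spin":-0.46},{"hand":50,"dp":[-0.07,-0.325,0.25],"spin":-0.46},{"hand":50,"dp":[-0.07,-0.325,0.25],"spin":-0.46},{"hand":50,"dp":[-0.07,-0.325,0.25],"spin":-0.46},{"hand":50,"dp":[-0.07,-0.325,0.25],"spin":-0.46},{"hand":50,"dp":[-0.07,-0.325,0.25],"spin":-0.46},{"hand":50,"dp":[-0.07,-0.325,0.25],"spin":-0.46},{"hand":50,"dp":[-0.07,-0.325,0.25],"spin":-0.46}]'

```text
time: 3.45
ee_pos: [0.5338, -0.1373, 0.0993]
eef_rot: [-0.498, 0.867, 0.01, -0.019]
ft_force: [0.6, -0.3, -1.9]
width: 0.0501
grip_force: 0.0
```

```bash
python3 - <<'E'
from h import *
s=read_state();k=cal("wrist",s);print(s['time'],s['ee_pos'],np.round(s['joint_positions'],2),tool(s,[.540,-.138,.052]))
im=camera("wrist");print(proj(k,np.array([.54,-.138,.054])),proj(k,np.array([.529,-.055,.064])))
sc=camera("scene")
cv2.imwrite("pics/w2.png",np.hstack([im,cv2.resize(sc[150:270,100:196],(307,384))])[:,:,::-1])
E
```

```text
3.45 [ 0.53382114 -0.13733206  0.0993401 ] [ 0.66  0.39 -0.6   1.76  0.25  1.11  2.59] [-0.01444716 -0.02935402  0.18816209]
[244.85265259 220.08312757] [311.42247066 303.43807903]
```

View pics/w2.png

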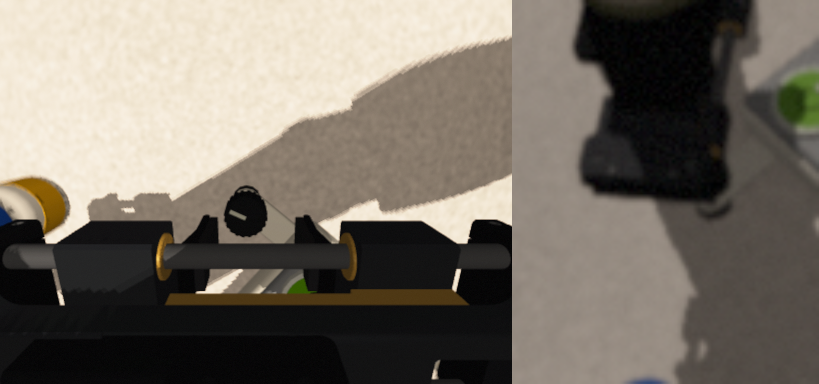

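The knob appears at (246,213) between the fingers, slightly ahead of them. Joint 7 ran up to its limit, because on this arm +spin lowers j7. I'll back off the spin and re-measure.

carry_out --deltas '[{"hand":50,"dp":[0,0,0],"spin":0.16},{"hand":50,"dp":[0,0,0],"spin":0.16},{"hand":50,"dp":[0,0,0],"spin":0.16},{"hand":50,"dp":[0,0,0],"spin":0.16},{"hand":50,"dp":[0,0,0],"spin":0.16}]'

```text
time: 4.05
ee_pos: [0.5337, -0.1379, 0.0987]
eef_rot: [-0.264, 0.964, 0.005, -0.021]
ft_force: [0.1, -0.6, -0.1]
width: 0.05
grip_force: 0.0
```

```bash
python3 - <<'E'
from h import *
s=read_state();k=cal("wrist",s);print(s['time'],s['ee_pos'],s['eef_rot'],np.round(s['joint_positions'],2))
im=camera("wrist");cv2.imwrite("pics/w3.png",im[:,:,::-1])
p=proj(k,np.array([.54,-.138,.054]));m=im.max(2)<60;m[218:]=0 if p[1]>260 else m[218:]
# knob outline: fit circle to dark component above finger rail
c,st=blob(m,p,60);print(p,c,st)
X=ray(k,(st[0]+st[2]/2,st[1]+st[3]/2),.048);print(X)
print(tool(s,[.540,-.138,.052]),tool(s,[X[0],X[1],.052]))
E
```

```text
4.05 [ 0.53373424 -0.13792316  0.09867619] [-0.26438735  0.96417445  0.00465546 -0.02110169] [ 0.58  0.37 -0.5   1.76  0.2   1.1   2.12]
[249.05100074 225.51540645] [254.84392072 306.34452236] [    0   191   512   193 72303]
[ 0.58586832 -0.10462702  0.048     ]
[-0.02851777 -0.01679675  0.18544951] [-0.25426242  0.00452271  0.17724096]
```

View pics/w3.png

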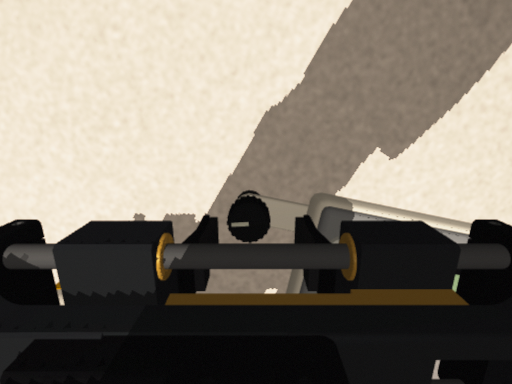

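The radial white line's inner end, which marks the knob's top centre, is at about (249,225). That matches the predicted projection, so I'll descend and grip.

carry_out --deltas '[{"hand":50,"dp":[-0.028,-0.017,0],"spin":0},{"hand":50,"dp":[-0.028,-0.017,0.1],"spin":0},{"hand":50,"dp":[-0.028,-0.017,0.185],"spin":0},{"hand":50,"dp":[-0.028,-0.017,0.185],"spin":0},{"hand":50,"dp":[-0.028,-0.017,0.185],"spin":0},{"hand":28,"dp":[-0.028,-0.017,0.185],"spin":0},{"hand":28,"dp":[-0.028,-0.017,0.185],"spin":0},{"hand":28,"dp":[-0.028,-0.017,0.185],"spin":0},{"hand":28,"dp":[-0.028,-0.017,0.185],"spin":0},{"hand":28,"dp":[-0.028,-0.017,0.185],"spin":0}]' --force 20

```text
time: 5.1
ee_pos: [0.5407, -0.1396, 0.0527]
eef_rot: [-0.265, 0.964, 0.004, -0.02]
ft_force: [3.2, -3.8, 1.9]
width: 0.031
grip_force: 20.0
```

```bash
python3 - <<'E'
from h import *
s=read_state();print(s['time'],s['ee_pos'],s['ft_force'],s['torque'],s['width'],s['grip_force'],np.round(s['joint_positions'],2))
E
```

```text
5.1 [ 0.54074954 -0.13960181  0.05267773] [ 3.20518884 -3.7568689   1.93289951] [-0.82935397 -0.64552666  0.02396179] 0.031008716294083877 19.998174945940264 [ 0.57  0.44 -0.49  1.78  0.25  1.02  2.09]
```

The grasp is centred with low force. Turning the right knob clockwise 1.94 rad.

carry_out --deltas '[{"hand":28,"dp":[0,0,0],"spin":0.618},{"hand":28,"dp":[0,0,0],"spin":0.618},{"hand":28,"dp":[0,0,0],"spin":0.618},{"hand":28,"dp":[0,0,0],"spin":0.618},{"hand":28,"dp":[0,0,0],"spin":0.618},{"hand":28,"dp":[0,0,0],"spin":0.618},{"hand":28,"dp":[0,0,0],"spin":0.618},{"hand":28,"dp":[0,0,0],"spin":0.618},{"hand":28,"dp":[0,0,0],"spin":0.618},{"hand":28,"dp":[0,0,0],"spin":0.618},{"hand":28,"dp":[0,0,0],"spin":0.618},{"hand":28,"dp":[0,0,0],"spin":0.618},{"hand":28,"dp":[0,0,0],"spin":0.618},{"hand":28,"dp":[0,0,0],"spin":0.618},{"hand":28,"dp":[0,0,0],"spin":0.618}]'

```text
time: 6.6
ee_pos: [0.5404, -0.1405, 0.0524]
eef_rot: [0.647, 0.762, -0.015, -0.015]
ft_force: [1.4, -6.3, 0.4]
width: 0.0311
grip_force: 20.0
```

```bash
python3 - <<'E'
from h import *
s=read_state();k=cal("wrist",s);print(s['time'],s['ee_pos'],s['eef_rot'],s['ft_force'],s['width'],np.round(s['joint_positions'],2))
im=camera("wrist");cv2.imwrite("pics/w4.png",im[:,:,::-1]);print(proj(k,np.array([.529,-.055,.064])))
try: bub(im,k)
except Exception as e: print(e)
E
```

```text
6.6 [ 0.54039087 -0.14046677  0.05244599] [ 0.64670829  0.7624544  -0.01454162 -0.01483983] [ 1.36413614 -6.29137017  0.39767893] 0.031057211805716422 [ 0.29  0.4  -0.14  1.79  0.08  0.99  0.27]
[262.38845975  86.95939819]
ring [260.49902344  80.3309021 ] (101.43883514404297, 108.78203582763672) [ 0.52766589 -0.05233195] bub [248.62011173  68.1452514 ] area 358 offset mm bal [-4.46  6.01] turn CW rad L,R [-2.14  0.01] spin [-0.68   0.004]
```

The right knob is done: the remaining correction is about 0.01 rad on it and −2.14 rad on the left knob. Release, lift and transfer.

carry_out --deltas '[{"hand":50,"dp":[0,0,0],"spin":0},{"hand":50,"dp":[0,0,0],"spin":0},{"hand":50,"dp":[0,0,0],"spin":0},{"hand":50,"dp":[0,0,-0.15],"spin":0},{"hand":50,"dp":[0,0,-0.32],"spin":0},{"hand":50,"dp":[0,0,-0.32],"spin":0},{"hand":50,"dp":[0.5,0,-0.32],"spin":0.3},{"hand":50,"dp":[0.5,0,-0.32],"spin":0.3},{"hand":50,"dp":[0.5,0,-0.32],"spin":0.3},{"hand":50,"dp":[0.95,-0.18,-0.32],"spin":0.3},{"hand":50,"dp":[0.95,-0.18,-0.32],"spin":0.3},{"hand":50,"dp":[0.95,-0.18,-0.32],"spin":0.3},{"hand":50,"dp":[0.95,-0.18,-0.32],"spin":0.3},{"hand":50,"dp":[0.95,-0.18,-0.32],"spin":0.3}]'

```text
time: 8.05
ee_pos: [0.4592, 0.0891, 0.135]
eef_rot: [0.922, 0.387, -0.02, -0.008]
ft_force: [0.3, -0.2, -0.8]
width: 0.0501
grip_force: 0.0
```

```bash
python3 - <<'E'
from h import *
s=read_state();k=cal("wrist",s);print(s['time'],s['ee_pos'],s['eef_rot'],s['ft_force'],np.round(s['joint_positions'],2))
im=camera("wrist");cv2.imwrite("pics/w5.png",im[:,:,::-1]);print(proj(k,np.array([.529,-.055,.064])),proj(k,np.array([.452,.114,.054])))
print(tool(s,[.452,.114,.052]))
try: bub(im,k)
except Exception as e: print(e)
bub(camera("scene"),cal("scene"))
E
```

```text
8.05 [0.45920487 0.08910305 0.13503936] [ 0.92181425  0.3870216  -0.02026338 -0.00788441] [ 0.29149418 -0.19422576 -0.78680991] [-0.07  0.12 -0.22  1.95  0.02  1.11 -1.08]
[431.12630138 261.43747818] [234.14986228 183.87724549]
[ 0.06130947 -0.08025795  0.3329815 ]
min() iterable argument is empty
ring [193.18471527 180.13893127] (14.464884757995605, 18.14326286315918) [ 0.52778196 -0.05411679] bub [193.7826087  176.91304348] area 23 offset mm bal [-5.48  6.57] turn CW rad L,R [-2.48 -0.13] spin [-0.789 -0.042]
```

carry_out --deltas '[{"hand":50,"dp":[0.061,-0.08,0],"spin":0},{"hand":50,"dp":[0.061,-0.08,0.1],"spin":0},{"hand":50,"dp":[0.061,-0.08,0.2],"spin":0},{"hand":50,"dp":[0.061,-0.08,0.33],"spin":0},{"hand":50,"dp":[0.061,-0.08,0.33],"spin":0},{"hand":50,"dp":[0.061,-0.08,0.33],"spin":0},{"hand":28,"dp":[0.061,-0.08,0.33],"spin":0},{"hand":28,"dp":[0.061,-0.08,0.33],"spin":0},{"hand":28,"dp":[0.061,-0.08,0.33],"spin":0},{"hand":28,"dp":[0.061,-0.08,0.33],"spin":0},{"hand":28,"dp":[0.061,-0.08,0.33],"spin":0}]' --force 20

```text
time: 9.25
ee_pos: [0.4519, 0.1148, 0.054]
eef_rot: [0.922, 0.387, -0.02, -0.009]
ft_force: [-7.2, 5.7, 9.4]
width: 0.0311
grip_force: 20.0
```

The grip is good, with small forces. Turning the left knob counter-clockwise by 2.14 rad (spin −0.68).

carry_out --deltas '[{"hand":28,"dp":[0,0,0],"spin":-0.68},{"hand":28,"dp":[0,0,0],"spin":-0.68},{"hand":28,"dp":[0,0,0],"spin":-0.68},{"hand":28,"dp":[0,0,0],"spin":-0.68},{"hand":28,"dp":[0,0,0],"spin":-0.68},{"hand":28,"dp":[0,0,0],"spin":-0.68},{"hand":28,"dp":[0,0,0],"spin":-0.68},{"hand":28,"dp":[0,0,0],"spin":-0.68},{"hand":28,"dp":[0,0,0],"spin":-0.68},{"hand":28,"dp":[0,0,0],"spin":-0.68},{"hand":28,"dp":[0,0,0],"spin":-0.68},{"hand":28,"dp":[0,0,0],"spin":-0.68},{"hand":28,"dp":[0,0,0],"spin":-0.68},{"hand":28,"dp":[0,0,0],"spin":-0.68},{"hand":28,"dp":[0,0,0],"spin":-0.68},{"hand":28,"dp":[0,0,0],"spin":-0.68}]'

```text
time: 10.85
ee_pos: [0.4536, 0.1152, 0.0539]
eef_rot: [0.104, 0.994, -0.001, -0.02]
ft_force: [1.5, 8.3, -2.0]
width: 0.0312
grip_force: 19.9
```

```bash
python3 - <<'E'
from h import *
s=read_state();k=cal("wrist",s);print(s['time'],s['ee_pos'],s['eef_rot'],s['ft_force'],np.round(s['joint_positions'],2))
for n in("wrist","top","scene"):
    try: bub(camera(n),cal(n,s))
    except Exception as e: print(n,e)
E
```

```text
10.85 [0.45361719 0.11520559 0.05389062] [ 0.10388293  0.99438369 -0.00120521 -0.02019818] [ 1.46090652  8.30239202 -1.98687972] [ 0.14  0.27 -0.52  2.01  0.14  0.94  0.91]
wrist min() iterable argument is empty
ring [281.38816357 223.59597778] (16.55860137939453, 17.380292892456055) [ 0.52922636 -0.05246398] bub [281.36363636 223.90909091] area 11 offset mm bal [-0.73  0.38] turn CW rad L,R [-0.24 -0.11] spin [-0.077 -0.034]
ring [193.26733971 180.07347202] (14.148521423339844, 17.819503784179688) [ 0.5277016  -0.05388835] bub [193.23076923 179.30769231] area 26 offset mm bal [-1.58  1.28] turn CW rad L,R [-0.6  -0.15] spin [-0.192 -0.047]
```

Nearly level. I'll release, rise, and check with the wrist camera over the level.

carry_out --deltas '[{"hand":50,"dp":[0,0,0],"spin":0},{"hand":50,"dp":[0,0,0],"spin":0},{"hand":50,"dp":[0,0,0],"spin":0},{"hand":50,"dp":[0,0,-0.15],"spin":0},{"hand":50,"dp":[0,0,-0.33],"spin":0},{"hand":50,"dp":[0,0,-0.46],"spin":0},{"hand":50,"dp":[-0.48,-0.6,-0.46],"spin":0},{"hand":50,"dp":[-0.48,-0.6,-0.46],"spin":0},{"hand":50,"dp":[-0.48,-0.6,-0.46],"spin":0},{"hand":87,"dp":[-0.48,-0.6,-0.46],"spin":0},{"hand":87,"dp":[-0.48,-0.6,-0.46],"spin":0},{"hand":87,"dp":[-0.48,-0.6,-0.46],"spin":0},{"hand":87,"dp":[-0.48,-0.6,-0.46],"spin":0}]'

```text
time: 12.3
ee_pos: [0.5431, -0.0577, 0.1643]
eef_rot: [0.105, 0.994, -0.003, -0.022]
ft_force: [-0.3, 0.4, -0.1]
width: 0.074
grip_force: 0.0
```

```bash
python3 - <<'E'
from h import *
s=read_state();k=cal("wrist",s);print(s['time'],s['ee_pos'],s['ft_force'],s['joint_vel'])
im=camera("wrist");bub(im,k,save="pics/w6.png")
top=camera("top");bub(top,cal("top"));a=cv2.imread("pics/w6.png")
cv2.imwrite("pics/w6.png",np.hstack([a,cv2.resize(top[120:280,120:380,::-1],(400,400))]))
E
```

```text
12.3 [ 0.543096   -0.05766586  0.16425797] [-0.26456461  0.38288263 -0.12989463] [-0.009799   -0.00530252 -0.00598922  0.00461527  0.00277588 -0.00037745
 -0.00036533]
ring [257.85464478 182.10758781] (47.944942474365234, 49.118778228759766) [ 0.52639688 -0.05278027] bub [257.53246753 182.76623377] area 77 offset mm bal [ 0.38 -0.58] turn CW rad L,R [ 0.2  -0.01] spin [ 0.062 -0.004]Traceback (most recent call last):
  File "<stdin>", line 4, in <module>
  File "h.py", line 23, in bub
    c,st=blob(green(im),near,100);x,y,w,h=st[:4];p=4
         ~~~~^^^^^^^^^^^^^^^^^^^^
  File "h.py", line 17, in blob
    i=min((i for i in range(1,n) if st[i,4]>=minA),key=lambda i:np.hypot(*(ce[i]-near)));return ce[i],st[i]
ValueError: min() iterable argument is empty
```

View pics/w6.png

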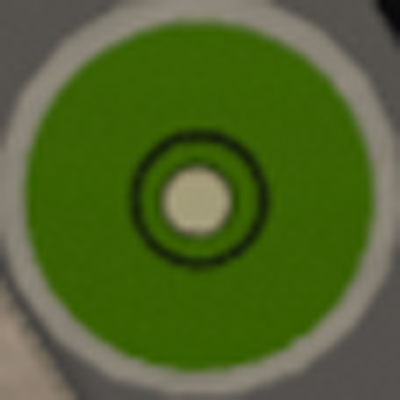

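The bubble at (198,201) in this crop is centred in the ring, about 0.7 mm off with 3 mm allowed. The robot is clear of everything, so I'm handing in.

```bash
python3 -c "from bench import *; print(close_job())"
```

```text
the job is handed in; nothing more can be done
None
```

The balance is level: the bubble sits fully inside the black ring, about 0.7 mm off centre with 3 mm to spare, both knobs are released, the arm is clear, and the job was handed in at about 12 s.

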